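Release and open the bench-top oven

TASK

The small steel oven has finished: press its round key fully down and let it come up, then press the square key the same way to release the door, leaving the long bar-shaped key alone and the door shut meanwhile. Then swing the glass door wide open by its handle, square to the oven's front or a little further, and let go, so that it stays open. Do not disturb the things standing about.

Things in the scene. Friction and masses are not known exactly. Their poses are not given: they have to be found in the camera images.
- oven: the oven, a fixed steel box on four feet, 150 mm deep (its x), 180 mm wide (its y), flat roof at z = 0.165. Origin at the centre of its underside on the worktop. The door is on its -x side, hinged at its +y end. It does not move when pushed
- oven_door (a joint): hinge of the door, rad: 0 shut, 1.57 square to the front, stop at 1.9. Growing values turn the door clockwise seen from above. A slightly stiff hinge (0.12 N m): the door stays where it is left
- door_hinge (a point): point on the vertical hinge axis of the door, at z = 0.140
- handle: grip of the door handle: upright dark wooden sleeve, 14 mm diameter, from z = 0.114 to 0.162, that turns freely about its own upright axis, on a rod at the door's free side. Origin on its axis at z = 0.140, 156 mm along the door from the hinge axis and 56 mm in front of it (gap of 35 mm to the door's face). Stays join the rod to the door at z = 0.082 and 0.106; above them the gap is open
- key_round (a joint): travel of the round key, m: 0 up, 0.005 fully down (about 5 N)
- key_round_top (a point): centre of the top of the round key's cap, 30 mm diameter; the cap rises 11 mm above its low bezel, its top face is at z = 0.183. All three keys are black and stand in a row 56 mm apart on the oven's roof, in any order
- key_square (a joint): travel of the square key, m: 0 up, 0.005 fully down (about 5 N)
- key_square_top (a point): centre of the top of the square key's cap, 28x28 mm; the cap rises 11 mm above its low bezel, its top face is at z = 0.183. All three keys are black and stand in a row 56 mm apart on the oven's roof, in any order
- key_bar (a joint): travel of the long bar-shaped key, m: 0 up, 0.005 fully down (about 5 N)
- key_bar_top (a point): centre of the top of the bar-shaped key's cap, 40 mm long (along the oven's x) and 14 mm wide; the cap rises 11 mm above its low bezel, its top face is at z = 0.183. All three keys are black and stand in a row 56 mm apart on the oven's roof, in any order
- tin_small: upright round food tin, 57 mm diameter, 72 mm high, standing in front of the oven door, just outside its swing; origin at centre of underside
- garlic: whole garlic bulb, 60x57x58 mm, near the handle side of the oven door, just outside its swing; origin at centre of underside
- sardine_tin: flat oblong tin, 63x105x26 mm, lying beside the oven on the robot's side; origin at centre of underside
- spice_a: round spice jar, 42 mm diameter, 106 mm high, at the left of the worktop; origin at centre of underside
- salt_shaker: salt shaker, 44 mm diameter, 90 mm high, at the left of the worktop; origin at centre of underside
- spray: spray bottle, 60x122x249 mm, in the far left corner; origin at centre of underside

How it is judged:
By the outcome, as a careful person would: the job done as asked, in the order asked, and still so for the second after the job is handed in, with the robot touching nothing.
It also fails if it takes over 48 s, if anything falls off the work surface, if the arm or the gripper's body presses on something with over 40 N, if the wrist force passes 120 N, or if a joint passes its speed limit or range.

ROBOT

A 7-joint arm with a two-finger parallel gripper is mounted at the origin on the work surface; the furniture and walls round the work are solid. World frame = base frame: x ahead of the robot, y to its left, z up, the work surface at z = 0. Lengths are in m, angles in rad, forces in N, time in s.
With the tool pointing down it reaches from about 0.425 to 0.925 m from the base axis. Payload 6.8 kg.
Tool frame: the origin (TCP) lies at the very end of the fingers, on their centre line; the grasp point (between the pads) lies bot.grip_depth behind it (bot.grip_depth is the distance from the TCP to the grasp point, in m); z points along the fingers, y is the line along which they close (so a half turn about z gives the same grasp; the last joint's range is limited). The gripper opens to 85 mm and grips with 20 to 120 N. Pads are 22 mm wide; open, the fingers measure 114 mm over their backs; the gripper's body (76 mm by 85 mm) begins 54 mm behind the grasp point. The pads swing forward as they close: fully open they stand 13 mm farther back than shut.
Start: joints at [1.173, 0.477, 0.022, 1.555, -0.011, 1.109, -0.083], TCP at [0.193, -0.647, 0.231] pointing down, gripper open.
Joint ranges: [-2.96, 2.96], [-0.34, 2.1], [-1.41, 1.46], [0.24, 2.44], [-1.37, 4.51], [0.17, 1.92], [-2.96, 2.96]. Speed limits (rad/s): [2.39, 2.39, 3.14, 3.14, 3.14, 3.14, 3.14].

INTERFACE

Orientations are given as a unit quaternion [w, x, y, z].
In Python, from station import bot gives the robot as it stands.
- The arm moves only by the tool send_rows, never from a script. Its arguments are lists of equal length, an entry for each row: "slide": the shift along the tool's x, y, z in mm, a list of three; "roll": the turn about the tool's z in degrees; "claw": the opening, from 0 (shut) to 1 (fully open). A call has exactly 8 rows; each row is the pose to reach, as a shift and turn from the pose commanded when the call began, along the tool's axes at that moment; what a row does not reach only later rows make up. A row lasts 1/12 s, in which the tool goes at most 41.7 mm and 7.16 degrees, less where a joint would pass 70% of its speed; a pose out of reach is approached as far as the arm can. A call with a gripper value outside its range is refused whole. The fingers move at their own pace and stop on an object; "force" is the grip in N (left out, the last holds). Time passes only in rows, so rows that repeat a pose let the fingers close, or fill a call up. It gives the time, the measured TCP pose, the force, the opening and the grip force at its end, in the units of the state.
- bot.get_obs(): the state, without advancing time (a new reading comes with each control period).
- bot.read_camera(name): name is "scene" or "top" or "wrist"; returns the picture (400x640x3 uint8, red, green, blue); there is no depth.
- bot.camera_model(name): a dict with "camera_matrix" (3x3 intrinsics, pixels), "camera_from_world" (4x4, takes a point from world to camera coordinates). Camera axes: x right, y down, z forward; pixel columns grow to the right and rows downward; lengths in m; the calibration is good to about 2 mm. A picture is of the moment at which its call begins: read the wrist's pose just before it. camera_model takes no time and is no camera call; for the wrist camera it gives the pose at the moment of the call.
- bot.hand_in(): hands the job in; it is judged then, once.
The state is a dict: "t": time; "q": joint angles; "joint_vel": joint speeds; "joint_torque": joint torques, N m; "eef_pos": TCP position; "tool_rot": TCP orientation; "contact_force": force on the tool from outside, world axes, zero at the start; "torque": the same for the moment, N m; "gripper_width": opening from 0.0 (shut) to 1.0 (fully open); "grasp_force": force on a finger pad.
Only numpy, scipy, OpenCV 4.12 (cv2) and the standard library are available. Lean on these libraries where they do the work, as an engineer would, in place of code of your own. Each camera call takes 0.05 s, during which the arm holds its last target. There are 200 camera calls.

## Working session

There is one attempt and no reset: what is moved stays moved. The work goes in short steps, Python scripts to look and compute and a tool call to move; the robot and the scene stay as the last step left them, time stands still between calls to the robot, and variables do not carry over. Pictures are saved under pics/ and viewed, at most 10 in all, crops included, and the job is handed in when it is done.

Besides the shell and the picture viewer there is one more tool, called after "Emit:" as name([rows], argument=value, ...), one row to a line, values as JSON. send_rows: Moves the arm, as the interface text tells. Its arguments: {"type":"object","properties":{"slide":{"type":"array","items":{"type":"array","items":{"type":"number"}}},"roll":{"type":"array","items":{"type":"number"}},"claw":{"type":"array","items":{"type":"number"}},"force":{"type":"number"}},"required":["slide","roll","claw"]}

```bash
mkdir -p pics; ls; python3 - <<'E'
from station import bot
import cv2
o=bot.get_obs();print(o['t'],o['eef_pos'],o['tool_rot'],o['gripper_width'],bot.grip_depth)
for n in('scene','top'):
    cv2.imwrite(f'pics/{n}0.png',bot.read_camera(n)[:,:,::-1]); m=bot.camera_model(n); print(n,m['camera_matrix'],m['camera_from_world'])
E
```

```text
pics
0.0 [ 0.19272418 -0.64630849  0.23032695] [-8.75584321e-04  9.89517728e-01  1.44408663e-01 -1.94865142e-04] 1.0006932038927916 0.0187
scene [[444.71132605   0.         317.9160004 ]
 [  0.         444.71132605 194.65989553]
 [  0.           0.           1.        ]] [[-0.10992587 -0.9938991   0.0089936   0.18145656]
 [-0.42936067  0.03932304 -0.90227663  0.32843877]
 [ 0.89641827 -0.10304504 -0.4310638   0.83650713]
 [ 0.          0.          0.          1.        ]]
top [[444.38813985   0.         328.52357716]
 [  0.         444.38813985 208.66442287]
 [  0.           0.           1.        ]] [[-1.37118441e-04 -9.99820345e-01  1.89541153e-02  9.53571216e-02]
 [-9.88282851e-01 -2.75754566e-03 -1.52608656e-01  4.87821775e-01]
 [ 1.52633506e-01 -1.87529526e-02 -9.88104923e-01  1.07139164e+00]
 [ 0.00000000e+00  0.00000000e+00  0.00000000e+00  1.00000000e+00]]
```

View pics/scene0.png

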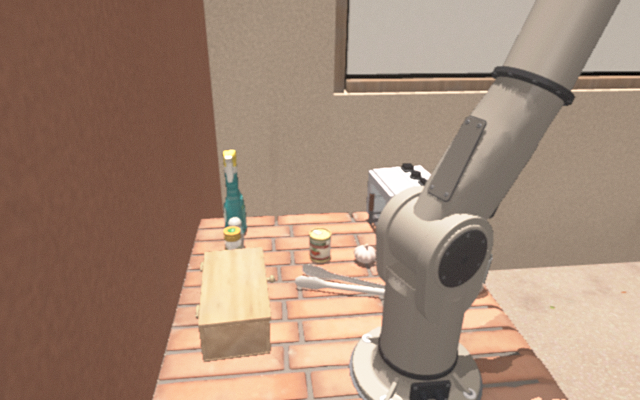

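View pics/top0.png

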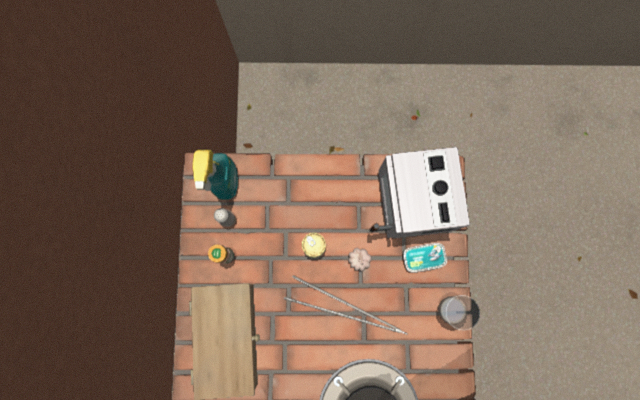

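Scene: oven at the right of the top view (~425,190), keys at (436,162), (440,187), (445,212), handle ~(375,229); tin (314,245), garlic (359,260). Zooming in.

```bash
python3 - <<'E'
import cv2
a=cv2.imread('pics/top0.png')[135:285,295:485]; cv2.imwrite('pics/c1.png',cv2.resize(a,None,fx=4,fy=4,interpolation=cv2.INTER_CUBIC))
E
```

```text
(no output)
```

View pics/c1.png

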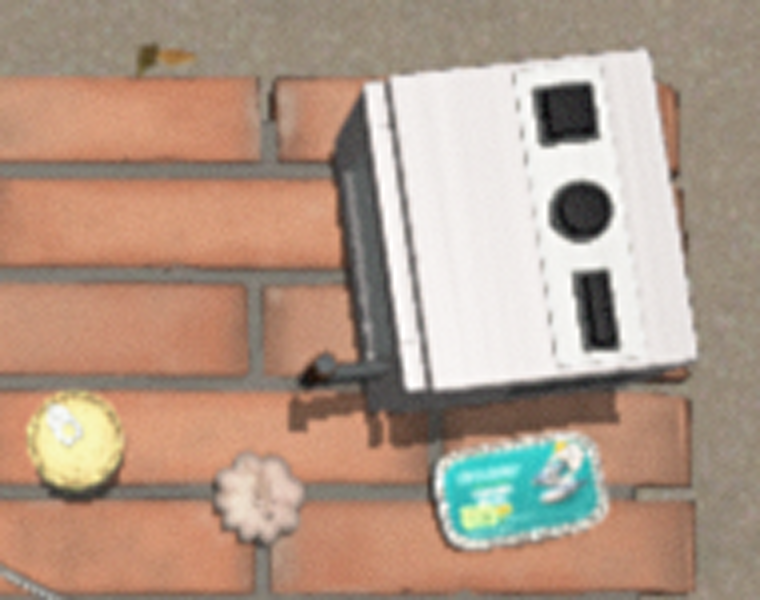

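```bash
cat > h.py <<'E'
import numpy as np, cv2
from station import bot
def cast(n,uv,z,m=None):
    m=m or bot.camera_model(n);K,T=m['camera_matrix'],m['camera_from_world'];R,t=T[:3,:3],T[:3,3]
    d=R.T@np.linalg.solve(K,[*uv,1.]);c=-R.T@t
    return (c+d*(z-c[2])/d[2])[:2]
def tool(p):
    "shift in tool axes (mm) from measured pose to world point p"
    from scipy.spatial.transform import Rotation as R
    o=bot.get_obs();q=o['tool_rot'];r=R.from_quat([*q[1:],q[0]])
    return r.inv().apply(np.array(p)-o['eef_pos'])*1000, np.degrees(np.arctan2(*r.as_matrix()[[1,0],0]))
E
python3 - <<'E'
from h import *
im=cv2.imread('pics/top0.png');g=cv2.cvtColor(im,cv2.COLOR_BGR2GRAY)
w=cv2.inRange(im,(165,165,165),(255,255,255));w[:140]=0;w[250:]=0;w[:,:370]=0
w=cv2.morphologyEx(w,cv2.MORPH_CLOSE,np.ones((3,3)))
c=max(cv2.findContours(w,0,2)[0],key=cv2.contourArea)
hull=cv2.convexHull(c);box=cv2.boxPoints(cv2.minAreaRect(c))
ap=cv2.approxPolyDP(hull,4,True)[:,0]
print('roof poly',[(tuple(p),cast('top',p,.165).round(4)) for p in ap])
m=np.zeros_like(g);cv2.fillPoly(m,[hull],255);m=cv2.erode(m,np.ones((7,7)))
d=((g<75)&(m>0)).astype(np.uint8)
for k in cv2.findContours(d,0,2)[0]:
    if cv2.contourArea(k)>50:
        M=cv2.moments(k);u=(M['m10']/M['m00'],M['m01']/M['m00']);print('key',np.round(u,1),cast('top',u,.181).round(4),cv2.contourArea(k),cv2.minAreaRect(k)[1:])
for n,u,z in [('handle top',(375.5,225.5),.162),('handle z.114',(373,231),.114),('tin',(314,245),.072),('garlic',(360,259),.04)]: print(n,cast('top',u,z).round(4))
print(g[222:236,366:396])
E
```

```text
roof poly [((np.int32(456), np.int32(147)), array([ 0.6098, -0.1899])), ((np.int32(468), np.int32(224)), array([ 0.4345, -0.2088])), ((np.int32(397), np.int32(232)), array([ 0.4166, -0.0515])), ((np.int32(386), np.int32(156)), array([ 0.588 , -0.0308]))]
key [444.  212.2] [ 0.4583 -0.1523] 105.0 ((18.412687301635742, 6.904757499694824), 80.53767395019531)
key [440.1 187.1] [ 0.5139 -0.1457] 122.5 ((12.0, 12.0), 90.0)
key [436.3 162.7] [ 0.5689 -0.1394] 143.5 ((12.586502075195312, 13.293608665466309), 81.8698959350586)
handle top [ 0.4311 -0.0049]
handle z.114 [ 0.424 -0.005]
tin [0.3946 0.1313]
garlic [0.3628 0.0191]
[[145 148 153 154 156 158 161 158 154 155 135 150 156 164 165 161 164 144
   90  62  91 128 108  92  93  95  86  73 120 218]
 [146 150 155 160 157 163 161 153 130 115 105 117 135 158 167 164 166 156
   97  65 105 157 127  93  84  87  85  71 109 201]
 [147 151 154 158 166 165 145 125 104  95 100 102 114 148 158 158 156 152
   98  69  95 146 117  82  79  81  74  74  88 180]
 [146 149 154 158 160 146 120  87 101 110 108 102 107 117 118 125 127 117
   87  75  92 104 100  90 
[... 575 characters left out ...]
 61  63  64  68  66  75
   65  49  49  67  71  68  76  75  77  73  72 106]
 [122 117 119  91  66  46  38  54  68  74  68  82  93  99 102  94  99 105
   94  65  57  74  81  76  79  77  73  78  73  94]
 [128 118 111 110 100  82  85 102 112 114 112 110 116 108 105 104 108 107
  103  68  61  72  78  81  75  76  77  81  76  78]
 [144 133 119 117 130 120 127 131 133 130 135 136 124 100  88  92  93  88
   87  69  59  74  70  77  77  76  77  78  76  70]
 [157 141 107 110 137 144 137 114 109 108 103 108 103  89  84  82  86  84
   87  76  69  76  74  73  78  77  78  80  79  77]
 [153 121  86  92 107 120 112  96  95  90  90  86  91  92  89  93  89  92
   93  88  73  71  78  74  77  80  75  78  80  77]]
```

Emit:
send_rows([
  [28, -24, -5],
  [56, -48, -10],
  [84, -73, -15],
  [113, -97, -20],
  [141, -121, -20],
  [169, -145, -20],
  [197, -170, -20],
  [225, -194, -20],
], roll=[-5, -10, -15, -20, -25, -30, -35, -40], claw=[0, 0, 0, 0, 0, 0, 0, 0], force=40)

```text
t: 0.77
eef_pos: [0.3535, -0.3948, 0.2511]
tool_rot: [-0.0, 0.879, 0.476, -0.0]
contact_force: [1.0, 0.3, -0.4]
gripper_width: 0.004
grasp_force: 0.0
```

```bash
python3 -c "
from h import *
print(tool([.514,-.146,.215]),bot.get_obs()['eef_pos'])"
```

```text
(array([296.04889782,  -1.62374707,  36.08955616]), np.float64(56.847806794796085)) [ 0.35347602 -0.39475297  0.25111167]
```

Emit:
send_rows([
  [37, 0, 0],
  [74, 0, 0],
  [111, -1, 0],
  [148, -1, 0],
  [185, -1, 0],
  [222, -1, 10],
  [259, -2, 20],
  [296, -2, 31],
], roll=[-5, -10, -15, -20, -25, -30, -35, -40], claw=[0, 0, 0, 0, 0, 0, 0, 0])

```text
t: 1.43
eef_pos: [0.5149, -0.1468, 0.2201]
tool_rot: [0.0, 0.664, 0.748, 0.0]
contact_force: [0.9, -1.1, -0.2]
gripper_width: 0.0
grasp_force: 0.0
```

```bash
python3 -c "
from h import *
im=bot.read_camera('wrist')
cv2.imwrite('pics/w1.png',im[:,:,::-1]);m=bot.camera_model('wrist');T=m['camera_from_world']
print(tool([.514,-.146,.183]),bot.get_obs()['eef_pos'],-T[:3,:3].T@T[:3,3],T,m['camera_matrix'])"
```

```text
(array([-7.22547853, -4.87775855, 35.28921899]), np.float64(97.66641266384593)) [ 0.51783346 -0.13837658  0.21833436] [ 0.50684497 -0.05695025  0.36038493] [[ 0.99097737  0.13402145  0.00145269 -0.49516287]
 [ 0.12674225 -0.94056876  0.31506637 -0.23134947]
 [ 0.04359201 -0.31203952 -0.94906853  0.30216487]
 [ 0.          0.          0.          1.        ]] [[319.16353598   0.         318.93759653]
 [  0.         319.16353598 197.3034031 ]
 [  0.           0.           1.        ]]
```

View pics/w1.png

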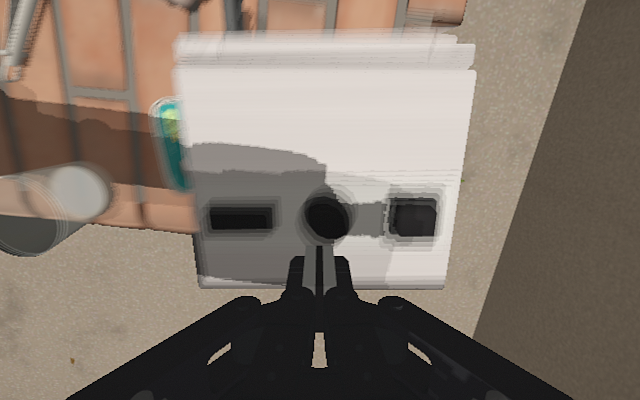

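The wrist view is blurred (arm still settling): bar ~(240,217), round ~(327,217), square ~(413,217). I'll settle and re-measure.

Emit:
send_rows([
  [0, 0, 0],
  [0, 0, 5],
  [0, 0, 10],
  [0, 0, 15],
  [0, 0, 18],
  [0, 0, 18],
  [0, 0, 18],
  [0, 0, 18],
], roll=[0, 0, 0, 0, 0, 0, 0, 0], claw=[0, 0, 0, 0, 0, 0, 0, 0])

```text
t: 2.15
eef_pos: [0.5144, -0.1488, 0.2025]
tool_rot: [0.0, 0.665, 0.746, 0.0]
contact_force: [-0.0, -0.0, 0.7]
gripper_width: -0.003
grasp_force: 0.0
```

```bash
python3 - <<'E'
from h import *
m=bot.camera_model('wrist')
im=bot.read_camera('wrist')[:,:,::-1]
cv2.imwrite('pics/w2.png',im)
print(tool([.514,-.146,.183]),bot.get_obs()['eef_pos'])
g=cv2.cvtColor(im,cv2.COLOR_BGR2GRAY)
d=(g<50).astype(np.uint8)
for k in cv2.findContours(d,0,2)[0]:
    if cv2.contourArea(k)>150:
        M=cv2.moments(k);u=(M['m10']/M['m00'],M['m01']/M['m00']);print(np.round(u,1),cv2.boundingRect(k),cast('w',u,.183,m).round(4),cv2.contourArea(k))
E
```

```text
(array([ 2.72242594, -0.17052369, 19.60653368]), np.float64(96.57694781612379)) [ 0.51447038 -0.14868133  0.2026073 ]
[229.  232.8] (189, 215, 81, 37) [ 0.4642 -0.1468] 2734.0
[417.2 235.2] (386, 204, 63, 58) [ 0.568  -0.1362] 2835.5
[319.2 345. ] (66, 203, 507, 197) [ 0.5228 -0.2183] 38402.0
```

View pics/w2.png

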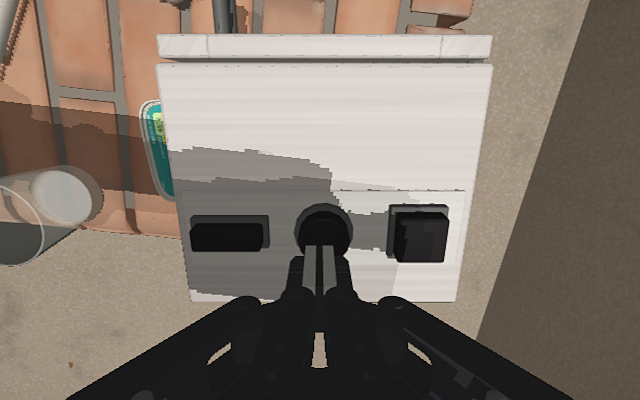

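Bar (229,233), round (325,232), square (421,237) clear; the round key agrees with the top view to 2 mm. Pressing it.

Emit:
send_rows([
  [3, 0, 8],
  [3, 0, 15],
  [3, 0, 18],
  [3, 0, 20],
  [3, 0, 22],
  [3, 0, 24],
  [3, 0, 26],
  [3, 0, 26],
], roll=[0, 0, 0, 0, 0, 0, 0, 0], claw=[0, 0, 0, 0, 0, 0, 0, 0])

```text
t: 2.87
eef_pos: [0.5138, -0.1453, 0.1778]
tool_rot: [-0.0, 0.665, 0.747, -0.0]
contact_force: [-6.6, 2.4, 15.0]
gripper_width: -0.001
grasp_force: 7.5
```

Emit:
send_rows([
  [0, 0, 1],
  [0, 0, 1],
  [0, 0, -8],
  [0, 0, -20],
  [0, 0, -26],
  [0, 20, -26],
  [0, 45, -26],
  [0, 56, -26],
], roll=[0, 0, 0, 0, 0, 0, 0, 0], claw=[0, 0, 0, 0, 0, 0, 0, 0])

```text
t: 3.53
eef_pos: [0.5723, -0.1388, 0.203]
tool_rot: [0.001, 0.665, 0.747, 0.001]
contact_force: [0.2, 0.3, 0.6]
gripper_width: -0.002
grasp_force: 0.0
```

Emit:
send_rows([
  [0, 0, 0],
  [0, 0, 8],
  [0, 0, 15],
  [0, 0, 18],
  [0, 0, 21],
  [0, 0, 24],
  [0, 0, 27],
  [0, 0, 27],
], roll=[0, 0, 0, 0, 0, 0, 0, 0], claw=[0, 0, 0, 0, 0, 0, 0, 0])

```text
t: 4.2
eef_pos: [0.5687, -0.1393, 0.1777]
tool_rot: [-0.0, 0.665, 0.746, -0.001]
contact_force: [-10.4, 0.6, 20.0]
gripper_width: 0.001
grasp_force: 9.9
```

Emit:
send_rows([
  [0, 0, 1],
  [0, 0, 1],
  [0, 0, -10],
  [0, 0, -30],
  [0, -20, -50],
  [0, -50, -65],
  [0, -70, -70],
  [0, -80, -70],
], roll=[0, 0, 0, 0, 0, 0, 0, 0], claw=[0, 0, 0, 0, 0, 0, 0, 0])

```text
t: 4.87
eef_pos: [0.4887, -0.149, 0.2466]
tool_rot: [0.001, 0.666, 0.746, -0.0]
contact_force: [-0.9, 0.6, 0.7]
gripper_width: -0.001
grasp_force: 0.0
```

Emit:
send_rows([
  [10, -10, 0],
  [30, -20, 0],
  [30, -20, 0],
  [30, -20, 0],
  [30, -20, 0],
  [30, -20, 0],
  [30, -20, 0],
  [30, -20, 0],
], roll=[0, 0, 0, 0, 0, 0, 0, 0], claw=[0.5, 0.5, 0.5, 0.5, 0.5, 0.5, 0.5, 0.5])

```text
t: 5.53
eef_pos: [0.4671, -0.1211, 0.2451]
tool_rot: [-0.0, 0.665, 0.746, 0.0]
contact_force: [-0.1, 0.1, 0.5]
gripper_width: 0.501
grasp_force: 0.0
```

```bash
python3 - <<'E'
from h import *
im=bot.read_camera('wrist')[:,:,::-1]
m=bot.camera_model('wrist');np.save('T3.npy',m['camera_from_world']);np.save('K3.npy',m['camera_matrix'])
cv2.imwrite('pics/w3.png',im)
for p in [(.430,-.005,.162),(.430,-.005,.114),(.589,0,.14)]:
    c=m['camera_matrix']@(m['camera_from_world']@[*p,1])[:3];print(p,c[:2]/c[2])
print(bot.get_obs()['eef_pos'],bot.get_obs()['t'])
E
```

```text
(0.43, -0.005, 0.162) [281.45375649  28.34548621]
(0.43, -0.005, 0.114) [288.3886122  39.6413124]
(0.589, 0, 0.14) [509.15422653  54.98418677]
[ 0.46707749 -0.12101805  0.24510054] 5.5833
```

View pics/w3.png

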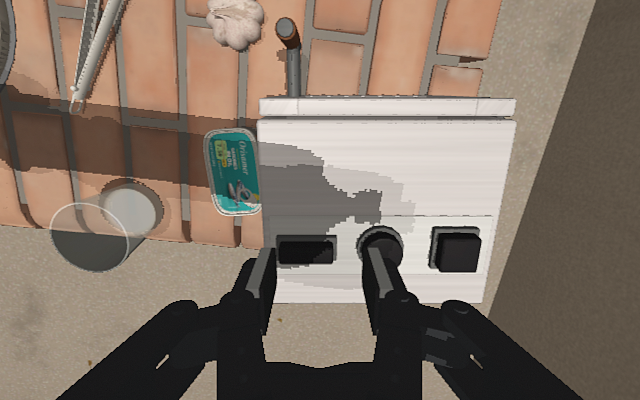

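Handle's top disc is at (286,26), the door still shut, garlic at (235,22).

```bash
python3 - <<'E'
from h import *
m=dict(camera_matrix=np.load('K3.npy'),camera_from_world=np.load('T3.npy'))
im=cv2.imread('pics/w3.png');hsv=cv2.cvtColor(im,cv2.COLOR_BGR2HSV)
h=cast('w',(286.5,26),.163,m);print('handle',h)
for n,u,z in[('garlic',(235,22),.04),('rFrontNear',(260,98),.165),('rFrontFar',(516,98),.165),('roundtop',(385,246),.183),('sq',(458,252),.183)]:print(n,cast('w',u,z,m).round(4))
print(cast('top',(377,225.5),.163))
print(tool([h[0],h[1],.2]))
E
```

```text
handle [ 0.43316193 -0.00347303]
garlic [0.3698 0.0136]
rFrontNear [ 0.4194 -0.0484]
rFrontFar [ 0.5882 -0.0288]
roundtop [ 0.5164 -0.1378]
sq [ 0.5691 -0.1365]
[ 0.43103347 -0.00811139]
(array([120.64216009, -20.22835258,  45.13799363]), np.float64(96.57528627660588))
```

Emit:
send_rows([
  [30, -5, 0],
  [60, -10, 0],
  [90, -15, 10],
  [110, -19, 20],
  [119, -20, 35],
  [119, -20, 50],
  [119, -20, 50],
  [119, -20, 50],
], roll=[0, 0, 0, 0, 0, 0, 0, 0], claw=[0.5, 0.5, 0.5, 0.5, 0.5, 0.5, 0.5, 0.5])

```text
t: 6.25
eef_pos: [0.433, -0.0049, 0.195]
tool_rot: [-0.001, 0.665, 0.747, -0.0]
contact_force: [0.3, 0.1, 1.0]
gripper_width: 0.499
grasp_force: 0.0
```

```bash
python3 - <<'E'
from h import *
im=bot.read_camera('wrist')[:,:,::-1]
cv2.imwrite('pics/w4.png',im[100:])
im=bot.read_camera('top')[:,:,::-1]
cv2.imwrite('pics/t4.png',im)
print(tool([.432,-.005,.122]),bot.get_obs()['eef_pos'])
E
```

```text
(array([ 0.39391436, -2.05326328, 74.01914863]), np.float64(96.55008773076031)) [ 0.43401203 -0.00516593  0.19602114]
```

View pics/w4.png

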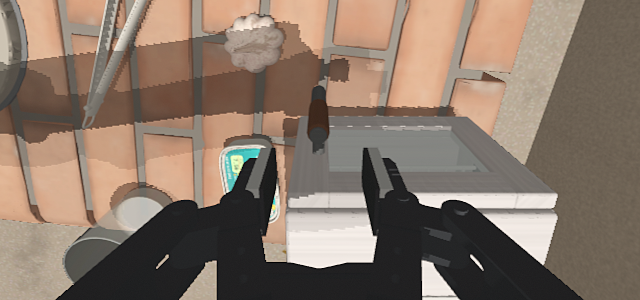

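```bash
python3 - <<'E'
from h import *
m=bot.camera_model('wrist')
for v in (248,252,245):print(cast('w',(320,v),.163,m))
for p in [(.432,-.005,.163),(.432,-.005,.114)]:
    c=m['camera_matrix']@(m['camera_from_world']@[*p,1])[:3];print(p,c[:2]/c[2])
im=cv2.imread('pics/w4.png');g=cv2.cvtColor(im,cv2.COLOR_BGR2GRAY);print(g[76:160:3,306:334:2])
E
```

```text
[ 0.43585687 -0.01371149]
[ 0.43617343 -0.01642789]
[ 0.4356213  -0.01169008]
(0.432, -0.005, 0.163) [315.30481141 234.43412176]
(0.432, -0.005, 0.114) [315.97105876 206.20409206]
[[ 95  95  91  91  90  85  80  73  71 129 106  82  88  86]
 [ 94  95  94  92  91  85  77  67  82  95 135 131  90  83]
 [ 95  94  93  91  91  83 112 142 138 138 127 143 163 161]
 [ 95  94  93  90  94 116  86 101 142 142 108 153 162 164]
 [ 95  93  93  82  46  51  53  53  48  99 109 160 163 166]
 [ 95  94  94  57  51  52  54  54  50  48 112 160 163 166]
 [ 95  94  95  49  51  51  54  53  51  48 129 159 162 165]
 [ 94  94  92  47  51  52  53  55  50  46 140 159 162 165]
 [ 94  94  87  46  47  44  43  45  44  47 134 163 165 168]
 [ 93  94  69  45  45  45  45  46  47  42  88 166 163 164]
 [ 93  94  44  45  45  46  45  45  45  45  36  73  75 123]
 [ 95  85  43  47  44  45  45  47  46  45  42  78  90  91]
 [ 94  77  45  46  45  45  45  44  46  45  44  76  91  92]
 [ 96  71  43  46  44  44  44  44  44  43  43  74 100  99]
 [114  72  45  45  44  45  45  45  44  45  43  73 114 110]
 [116  57  45  47  43  45  44  45  45  47  44  62 116 110]
 [116  46  45  46  47  50  53  50  48  46  43  46 114 110]
 [111  41  49  51  51  51  54  51  51  51  46  37 119 115]
 [106  42  50  55  59  59  58  59  59  53  50  36 132 133]
 [105  42  57  59  59  60  61  60  59  59  54  45 129 132]
 [117  61  56  58  58  58  57  58  58  59  56  94 132 130]
 [113 119  62  58  58  58  59  58  58  55  78 136 134 134]
 [113 112 116  85  56  57  57  57  61  86 113 130 133 133]
 [112 112 114  88  54  60  60  58  53  81 112 128 133 132]
 [112 113 115  88  54  58  59  70  70  93 113 127 134 133]
 [111 113 116  86  59  98 120 111 100  92 113 127 135 134]
 [111 112 115 114 105 108 115  99 109 118 112 123 133 133]
 [110 113 114 112 112 112 110 110 113 117 113 120 132 131]]
```

Handle disc centre at full-frame (319,231) matches the prediction within ~3 px; the handle is between the fingers. Descend and grip.

Emit:
send_rows([
  [2, 0, 15],
  [2, 0, 30],
  [2, 0, 45],
  [2, 0, 60],
  [2, 0, 70],
  [2, 0, 74],
  [2, 0, 74],
  [2, 0, 74],
], roll=[0, 0, 0, 0, 0, 0, 0, 0], claw=[0.5, 0.5, 0.5, 0.5, 0.5, 0.5, 0.5, 0.5], force=25)

```text
t: 7.02
eef_pos: [0.4336, -0.0029, 0.1219]
tool_rot: [0.0, 0.665, 0.747, 0.0]
contact_force: [-0.1, -0.3, 0.3]
gripper_width: 0.503
grasp_force: 0.0
```

Emit:
send_rows([
  [0, 0, 0],
  [0, 0, 0],
  [0, 0, 0],
  [0, 0, 0],
  [0, 0, 0],
  [0, 0, 0],
  [0, 0, 0],
  [0, 0, 0],
], roll=[0, 0, 0, 0, 0, 0, 0, 0], claw=[0.3, 0.2, 0.1, 0.1, 0.1, 0.1, 0.1, 0.1])

```text
t: 7.68
eef_pos: [0.4324, -0.0028, 0.1219]
tool_rot: [-0.0, 0.665, 0.747, -0.001]
contact_force: [-5.0, 0.9, 6.8]
gripper_width: 0.157
grasp_force: 24.3
```

```bash
python3 - <<'E'
from h import *
h=np.array([.434,-.003]);H=h+.156*np.array([.9932,.1167])+.056*np.array([.1167,-.9932])
print(H)
o=bot.get_obs();p=o['eef_pos'][:2];y=np.radians(tool([0,0,0])[1]);X=np.array([np.cos(y),np.sin(y)]);Y=np.array([np.sin(y),-np.cos(y)])
print(o['eef_pos'],y)
def rot(v,a):c,s=np.cos(a),np.sin(a);return np.array([c*v[0]+s*v[1],-s*v[0]+c*v[1]])
# each call: tool axes turn with the door, so the shifts repeat
for a in np.radians(np.arange(0,50,4)):
    d=rot(p-H,a)-(p-H);print(np.degrees(a).round(),(1000*np.array([d@X,d@Y])).round(1))
E
```

```text
[ 0.5954744 -0.040414 ]
[ 0.4323787  -0.00277907  0.12186387] 1.6860524233538343
0.0 [0. 0.]
4.0 [10.9  4.3]
8.0 [21.4  9.3]
12.0 [31.6 15.1]
16.0 [41.3 21.6]
20.0 [50.5 28.7]
24.0 [59.3 36.5]
28.0 [67.5 44.8]
32.0 [75.  53.7]
36.0 [82.  63.1]
40.0 [88.2 73. ]
44.0 [93.8 83.3]
48.0 [98.6 93.9]
```

Emit:
send_rows([
  [5, 2, 0],
  [11, 4, 0],
  [16, 7, 0],
  [21, 9, 0],
  [27, 12, 0],
  [32, 15, 0],
  [36, 18, 0],
  [41, 22, 0],
], roll=[2, 4, 6, 8, 10, 12, 14, 16], claw=[0.1, 0.1, 0.1, 0.1, 0.1, 0.1, 0.1, 0.1])

```text
t: 8.35
eef_pos: [0.45, 0.0406, 0.1219]
tool_rot: [0.0, 0.763, 0.646, -0.0]
contact_force: [-3.6, 0.5, 4.7]
gripper_width: 0.158
grasp_force: 24.8
```

Emit:
send_rows([
  [11, 4, 0],
  [21, 9, 0],
  [32, 15, 0],
  [41, 22, 0],
  [51, 29, 0],
  [59, 36, 0],
  [67, 45, 0],
  [75, 54, 0],
], roll=[4, 8, 12, 16, 20, 24, 28, 32], claw=[0.1, 0.1, 0.1, 0.1, 0.1, 0.1, 0.1, 0.1])

```text
t: 9.02
eef_pos: [0.517, 0.1044, 0.122]
tool_rot: [0.001, 0.912, 0.409, 0.0]
contact_force: [1.8, -6.6, 1.1]
gripper_width: 0.155
grasp_force: 25.0
```

Emit:
send_rows([
  [11, 4, 0],
  [21, 9, 0],
  [32, 15, 0],
  [41, 22, 0],
  [51, 29, 0],
  [59, 36, 0],
  [67, 45, 0],
  [75, 54, 0],
], roll=[4, 8, 12, 16, 20, 24, 28, 32], claw=[0.1, 0.1, 0.1, 0.1, 0.1, 0.1, 0.1, 0.1])

```text
t: 9.68
eef_pos: [0.6067, 0.1226, 0.1219]
tool_rot: [0.002, 0.99, 0.142, -0.0]
contact_force: [-1.2, -9.6, 4.9]
gripper_width: 0.152
grasp_force: 25.3
```

Emit:
send_rows([
  [5, 2, 0],
  [11, 4, 0],
  [16, 7, 0],
  [21, 9, 0],
  [27, 12, 0],
  [34, 16, 0],
  [40, 20, 0],
  [46, 25, 0],
], roll=[2, 4, 6, 8, 10, 13, 15, 18], claw=[0.1, 0.1, 0.1, 0.1, 0.1, 0.1, 0.1, 0.1])

```text
t: 10.35
eef_pos: [0.6569, 0.1105, 0.122]
tool_rot: [0.003, 1.0, -0.015, -0.001]
contact_force: [-4.8, -8.8, 5.7]
gripper_width: 0.152
grasp_force: 25.6
```

```bash
python3 - <<'E'
from h import *
p=bot.get_obs()['eef_pos'][:2];H=np.array([.5955,-.0404])
a=lambda v:np.degrees(np.arctan2(*v[::-1]))
print(p,np.linalg.norm(p-H),a(np.array([.434,-.003])-H)-a(p-H),tool([0,0,0])[1])
E
```

```text
[0.65691013 0.11052597] 0.16294125365847237 99.10221634719403 -1.6820300556277281
```

Emit:
send_rows([
  [0, 0, 0],
  [0, 0, 0],
  [0, 0, 0],
  [0, 0, 0],
  [0, 0, 0],
  [0, 0, 0],
  [0, 0, 0],
  [0, 0, 0],
], roll=[0, 0, 0, 0, 0, 0, 0, 0], claw=[0.3, 0.5, 0.5, 0.5, 0.5, 0.5, 0.5, 0.5])

```text
t: 11.02
eef_pos: [0.657, 0.1155, 0.1213]
tool_rot: [-0.0, 1.0, -0.012, 0.0]
contact_force: [0.3, 0.2, -0.1]
gripper_width: 0.5
grasp_force: 0.0
```

Emit:
send_rows([
  [0, 0, -10],
  [0, 0, -25],
  [0, 0, -40],
  [0, 0, -60],
  [0, 0, -80],
  [0, 0, -110],
  [0, 0, -130],
  [0, 0, -150],
], roll=[0, 0, 0, 0, 0, 0, 0, 0], claw=[0.5, 0.5, 0.5, 0.5, 0.5, 0.5, 0.5, 0.5])

```text
t: 11.68
eef_pos: [0.6573, 0.1155, 0.274]
tool_rot: [-0.0, 1.0, -0.012, 0.001]
contact_force: [0.6, 0.3, -0.2]
gripper_width: 0.501
grasp_force: 0.0
```

Emit:
send_rows([
  [-20, 0, 0],
  [-50, 0, 0],
  [-80, 0, 0],
  [-110, 0, 0],
  [-130, 0, 0],
  [-140, 0, 0],
  [-140, 0, 0],
  [-140, 0, 0],
], roll=[0, 0, 0, 0, 0, 0, 0, 0], claw=[0.5, 0.5, 0.5, 0.5, 0.5, 0.5, 0.5, 0.5])

```text
t: 12.35
eef_pos: [0.5179, 0.1188, 0.2721]
tool_rot: [-0.0, 1.0, -0.012, 0.001]
contact_force: [-0.7, -0.3, -0.0]
gripper_width: 0.499
grasp_force: 0.0
```

```bash
python3 - <<'E'
from h import *
a=bot.read_camera('top')[:,:,::-1];b=bot.read_camera('wrist')[:,:,::-1]
cv2.imwrite('pics/f.png',np.vstack([cv2.resize(a,(480,300)),cv2.resize(b,(480,300))]))
E
```

```text
(no output)
```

View pics/f.png

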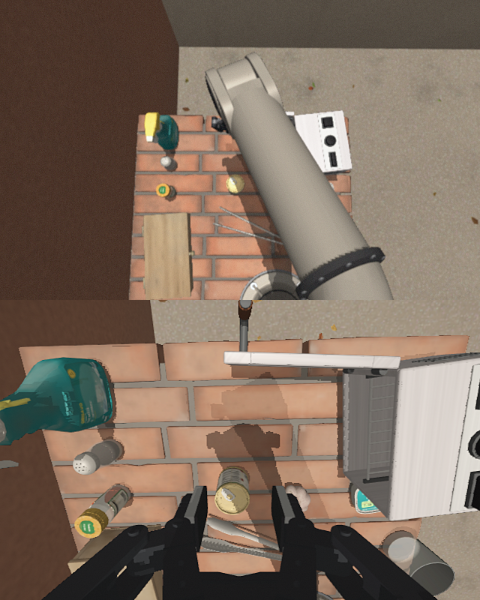

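The door stands open slightly past square ((225,357) to (400,362) in the lower view), the tins, garlic and jars are where they were, and the arm is clear.

```bash
python3 -c "
from station import bot
print(bot.hand_in())"
```

```text
the job is handed in; nothing more can be done
None
```

The round key and then the square key were pressed fully down and released, and the door was swung open by its handle to about 98° and let go; nothing else looked moved in the final pictures, and the job was handed in with about 12.4 s on the clock.

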